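# Clear the jammed feed chute and nest the knob blanks by size

## Task

Get the polishing demo ready to run again. The square-flanged brass knob blank has got into the feed chute and jammed under the keeper rails: slide it back up the chute until it is clear of the rails, lift it out and lay it flat, boss up, in the shallow grey reject tray. Seat each of the three round brass knob blanks, boss up, flat on the bottom of the nest whose pocket fits its flange (small, medium, large), and leave everything standing still.

Things in the scene. Friction and masses are not known exactly. Their poses are not given: they have to be found in the camera images.
- blank_small: small round turned brass knob blank, loose: a round flange 30 mm across and 9 mm thick, with a round boss 22 mm across standing on its middle up to 36 mm over the underside. Origin: centre of the flange's underside; z along the boss. Starts upright on the counter. Grip the boss.
- blank_medium: medium round turned brass knob blank, loose: a round flange 40 mm across and 9 mm thick, with a round boss 22 mm across standing on its middle up to 36 mm over the underside. Origin: centre of the flange's underside; z along the boss. Starts upright on the counter. Grip the boss.
- blank_large: large round turned brass knob blank, loose: a round flange 50 mm across and 9 mm thick, with a round boss 22 mm across standing on its middle up to 36 mm over the underside. Origin: centre of the flange's underside; z along the boss. Starts upright on the counter. Grip the boss.
- blank_square: the square-flanged turned brass knob blank, loose: flange 46 x 46 mm, 9 mm thick, with the same round boss, 22 mm across, up to 36 mm over the underside. Origin: centre of the flange's underside; z along the boss. Starts on the chute floor under the keeper rails, its boss up between them, 30 to 60 mm below the rails' upper end; friction holds it wherever it is left.
- nest_small: nest for the small blank: a fixed aluminium plate 84 x 84 mm, 16 mm high, with a round pocket 36 mm across (for the 30 mm flange) and 7 mm deep in its middle, its mouth chamfered by 3 mm; screw heads at the corners stand 2.5 mm proud. All three plates look alike but for the pocket. Origin: centre of the plate's underside, so the pocket floor is 9 mm above it; z up.
- nest_medium: nest for the medium blank: a fixed aluminium plate 84 x 84 mm, 16 mm high, with a round pocket 46 mm across (for the 40 mm flange) and 7 mm deep in its middle, its mouth chamfered by 3 mm; screw heads at the corners stand 2.5 mm proud. All three plates look alike but for the pocket. Origin: centre of the plate's underside, so the pocket floor is 9 mm above it; z up.
- nest_large: nest for the large blank: a fixed aluminium plate 84 x 84 mm, 16 mm high, with a round pocket 56 mm across (for the 50 mm flange) and 7 mm deep in its middle, its mouth chamfered by 3 mm; screw heads at the corners stand 2.5 mm proud. All three plates look alike but for the pocket. Origin: centre of the plate's underside, so the pocket floor is 9 mm above it; z up.
- tray: reject tray: shallow square open tray of grey plastic, 88 x 88 mm outside, 82 x 82 mm inside, 16 mm high, fixed to the counter. Origin: centre of its underside; the floor inside is 3 mm above it; z up.
- chute: feed chute: fixed straight steel channel, sloping 0.175 rad, 210 mm long, on two grey posts. Origin: centre of the channel floor at the keeper rails' upper end, 52 mm above the counter; x points up the chute along its floor, y across, z square to the floor. Channel 54 mm wide inside, side walls 4 mm thick and 11.5 mm high. A stop plate 22 mm high closes the lower end, x = -100 mm.
- chute_open (a point): point on the chute floor's centre line 45 mm up the chute from the end of the rails, in the part open above; axes as the chute's. The two dark keeper rails lie on the walls below it, from 45 to 145 mm down the chute, 11.5 to 14.5 mm above the floor, with a 30 mm slot between; they hold the flange down. The square blank lifts free once its centre is less than 20 mm below this point.

How it is judged:
By the outcome, as a careful person would: the job done as asked, in the order asked, and still so for the second after the job is handed in, with the robot touching nothing.
It also fails if it takes over 104 s, if anything falls off the work surface, if the arm or the gripper's body presses on something with over 40 N, if the wrist force passes 120 N, or if a joint passes its speed limit or range.

## Robot

A 6-joint arm with a two-finger parallel gripper is mounted at the origin on a cart in front of the work surface, level with it; the furniture and walls round the work are solid. World frame = base frame: x ahead of the robot, y to its left, z up, the work surface at z = 0. Lengths are in m, angles in rad, forces in N, time in s.
With the tool pointing down it reaches from about 0.35 to 0.775 m from the base axis. Payload 5.5 kg.
Tool frame: the origin (TCP) lies at the very end of the fingers, on their centre line; the grasp point (between the pads) lies 19 mm behind it; z points along the fingers, y is the line along which they close (so a half turn about z gives the same grasp; the last joint's range is limited). The gripper opens to 85 mm and grips with 20 to 120 N. Pads are 22 mm wide; open, the fingers measure 114 mm over their backs; the gripper's body (76 mm by 85 mm) begins 54 mm behind the grasp point. The pads swing forward as they close: fully open they stand 13 mm farther back than shut.
Start: joints at [1.195, 0.313, 0.046, 1.304, 0, 1.431], TCP at [0.134, 0.559, 0.231] pointing down, gripper open.
Joint ranges: [-2.76, 2.76], [-0.86, 1.69], [-1.03, 1.26], [-2.2, 2.34], [-1.47, 1.5], [-3.14, 3.14]. Speed limits (rad/s): [2.57, 2.57, 3.14, 3.14, 3.14, 3.14].

## Interface

Orientations are given as a unit quaternion [w, x, y, z].
In Python, from workcell import get_state, read_camera, hand_in gives the robot as it stands.
- The arm moves only by the tool send_rows, never from a script. Its argument "increments" is a list of rows, each an object of numbers: "dx", "dy", "dz": the shift along the world's x, y, z in units of 25 mm (1.0 is 25 mm); "roll": the turn about the world's z in units of 8 degrees (1.0 is 8 degrees); "claw": the opening, from -1 (shut) to 1 (fully open). In form: [{"dx": .., "dy": .., "dz": .., "roll": .., "claw": ..}, ...]. A call has exactly 5 rows; each row is the pose to reach, as a shift and turn from the pose commanded when the call began; what a row does not reach only later rows make up. A row lasts 1/8 s, in which the tool goes at most 62.5 mm and 10.7 degrees, less where a joint would pass 70% of its speed; a pose out of reach is approached as far as the arm can. A call with a gripper value outside its range is refused whole. The fingers move at their own pace and stop on an object; "grip_force" is the grip in N (left out, the last holds). Time passes only in rows, so rows that repeat a pose let the fingers close, or fill a call up. It gives the time, the measured TCP pose, the force, the opening and the grip force at its end, in the units of the state.
- get_state(): the state, without advancing time (a new reading comes with each control period).
- read_camera(name): name is "scene" or "top" or "wrist"; returns a dict with "image" (480x640x3 uint8, blue, green, red), "fx", "fy", "cx", "cy" (pixels), "dist_coeffs" ([k1, k2, p1, p2, k3] as OpenCV has them; the pictures are not rectified), "world_to_cam" (4x4, takes a point from world to camera coordinates). Camera axes: x right, y up, looking along -z (the intrinsics and any distortion apply to the point x, -y, -z); pixel columns grow to the right and rows downward; lengths in m; the calibration is good to about 2 mm. A picture is of the moment at which its call begins. There is no depth.
- hand_in(): hands the job in; it is judged then, once.
The state is a dict: "clock": time; "joint_pos": joint angles; "qvel": joint speeds; "tau": joint torques, N m; "tcp_pos": TCP position; "orientation": TCP orientation; "wrist_force": force on the tool from outside, world axes, zero at the start; "ft_torque": the same for the moment, N m; "finger_gap": finger opening in m; "grip_force": force on a finger pad.
Only numpy, scipy, OpenCV 4.12 (cv2) and the standard library are available. Lean on these libraries where they do the work, as an engineer would, in place of code of your own. Each camera call takes 0.05 s, during which the arm holds its last target. There are 200 camera calls.

## Working session

There is one attempt and no reset: what is moved stays moved. The work goes in short steps, Python scripts to look and compute and a tool call to move; the robot and the scene stay as the last step left them, time stands still between calls to the robot, and variables do not carry over. Pictures are saved under pics/ and viewed, at most 14 in all, crops included, and the job is handed in when it is done.

Besides the shell and the picture viewer there is one more tool, called after "Emit:" as name([rows], argument=value, ...), one row to a line, values as JSON. send_rows: Moves the arm, as the interface text tells. Its arguments: {"type":"object","properties":{"increments":{"type":"array","items":{"type":"object","properties":{"dx":{"type":"number"},"dy":{"type":"number"},"dz":{"type":"number"},"roll":{"type":"number"},"claw":{"type":"number"}}}},"grip_force":{"type":"number"}},"required":["increments"]}

```bash
mkdir -p pics; ls; python3 - <<'E'
from workcell import *
import cv2
for n in ("scene","top"):
    c=read_camera(n); cv2.imwrite(f"pics/{n}0.png",c["image"])
    print(n,c["fx"],c["fy"],c["cx"],c["cy"],c["dist_coeffs"],c["world_to_cam"])
print(get_state())
E
```

```text
pics
scene 553.740258442363 553.740258442363 313.0793031133755 245.78723006195148 [-0.04741739  0.          0.          0.          0.        ] [[ 0.83349827 -0.55235424 -0.01361689 -0.38114584]
 [ 0.38498712  0.5629123   0.7313786  -0.26818461]
 [-0.39631496 -0.61484513  0.6818357  -1.28817214]
 [ 0.          0.          0.          1.        ]]
top 567.1686949988326 567.1686949988326 326.0470774471997 238.53347033257333 [-0.1805762  0.         0.         0.         0.       ] [[ 0.02508429 -0.99958495 -0.01416734  0.03402559]
 [ 0.99594422  0.023763    0.08677806 -0.47425319]
 [-0.08640538 -0.01628664  0.99612693 -1.17093563]
 [ 0.          0.          0.          1.        ]]
{'clock': 0.1, 'joint_pos': array([1.19541002e+00, 3.13914589e-01, 4.51141499e-02, 1.30364594e+00,
       4.14203010e-06, 1.43119862e+00]), 'qvel': array([-0.00031685, -0.00236342,  0.00062156,  0.00083003,  0.00146255,
       -0.00081319]), 'tau': array([ 3.11331671e-03, -4.81726062e+01,  2.99243689e+01,  1.27766214e-02,
       -1.33087092e-04,  9.13406268e-06]), 'tcp_pos': array([0.13416061, 0.55865212, 0.23051298]), 'orientation': array([-2.12100690e-04,  1.17621349e-01,  9.93058174e-01, -7.97299261e-04]), 'wrist_force': array([ 0.93428493,  0.55077605, -0.09334569]), 'ft_torque': array([ 0.02065579, -0.00170057, -0.03291056]), 'grip_force': 0.0, 'finger_gap': 0.08563030341905599}
```

View pics/scene0.png

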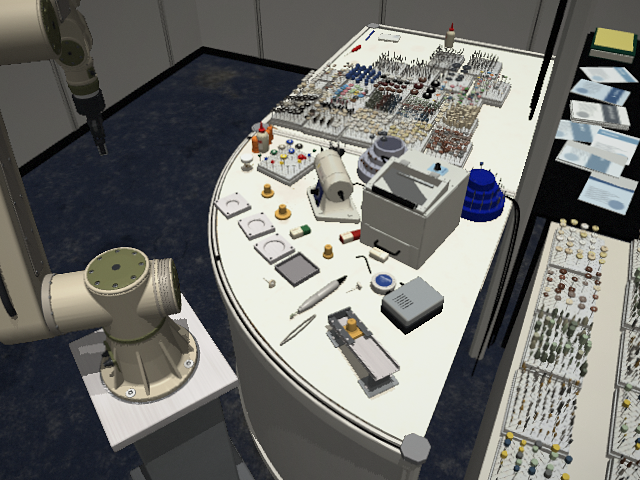

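View pics/top0.png

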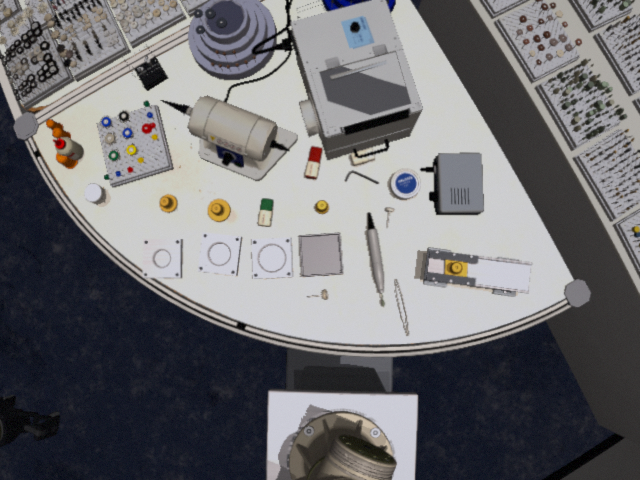

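The top view shows nests near (162,258), (219,254) and (271,257), the tray near (320,255), and round blanks near (168,203), (219,210) and (321,207). The square blank is at (456,267), in a chute that rises to the right. I'll enlarge these areas.

```bash
python3 - <<'E'
import cv2, numpy as np
t=cv2.imread("pics/top0.png"); s=cv2.imread("pics/scene0.png")
def cr(im,x,y,w,h,k): return cv2.resize(im[y:y+h,x:x+w],None,fx=k,fy=k,interpolation=cv2.INTER_CUBIC)
cv2.imwrite("pics/t1.png",cr(t,140,185,210,100,3.8))   
a=cr(t,410,235,130,70,5); b=cr(s,320,300,90,100,6)
cv2.imwrite("pics/t2.png",a)
cv2.imwrite("pics/s1.png",cr(s,210,175,135,115,5)); cv2.imwrite("pics/s2.png",b)
E
```

```text
(no output)
```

View pics/t1.png

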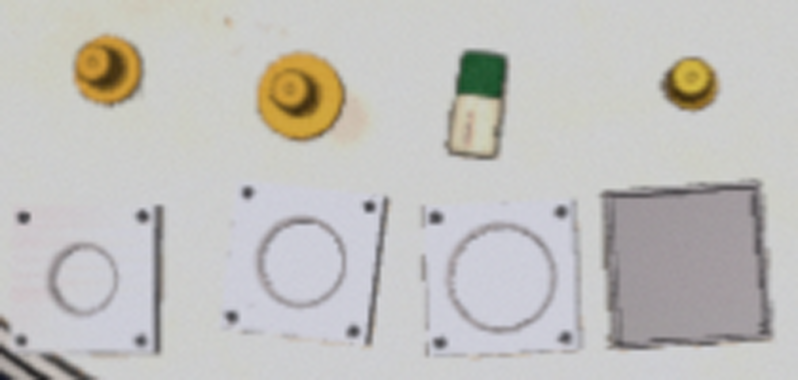

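View pics/t2.png

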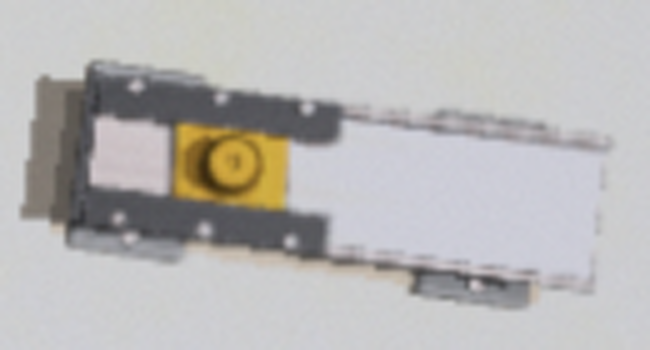

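View pics/s1.png

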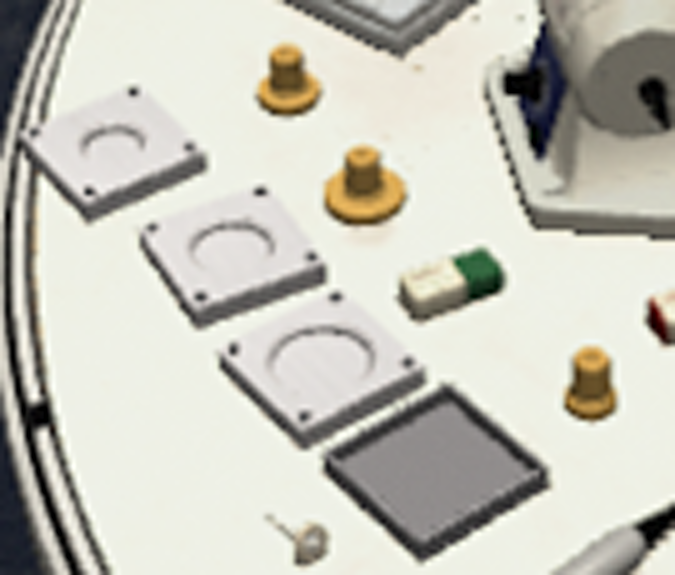

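View pics/s2.png

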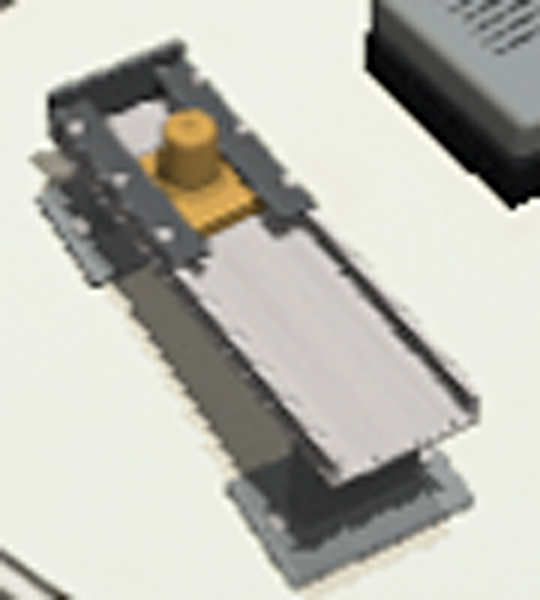

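I used the screw-head and boss-top pixels from the enlarged crops. In the crops, the left blank is the medium, the middle one the large and the right one the small. Next I triangulate and fit the chute pose.

```bash
cat > h.py <<'E'
import numpy as np, cv2
from scipy.optimize import least_squares
def proj(c,P):
    P=np.atleast_2d(P); W=np.array(c["world_to_cam"]); q=P@W[:3,:3].T+W[:3,3]
    q=q*[1,-1,-1]
    K=np.array([[c["fx"],0,c["cx"]],[0,c["fy"],c["cy"]],[0,0,1]])
    return cv2.projectPoints(q,np.zeros(3),np.zeros(3),K,np.array(c["dist_coeffs"]))[0][:,0]
def tri(obs,x0=(0.5,0,0.03)):
    r=least_squares(lambda X:np.concatenate([proj(c,X)[0]-p for c,p in obs]),x0); return r.x,np.abs(r.fun).max()
def atz(c,p,z):
    r=least_squares(lambda X:proj(c,[X[0],X[1],z])[0]-p,(0.5,0)); return r.x
def un(p,k,ox,oy): return (np.array(p,float)+.5)/k-.5+[ox,oy]
def chute(v): # x,y,z,yaw -> R,t ; x up chute
    s=0.175; cy,sy=np.cos(v[3]),np.sin(v[3])
    x=np.array([cy*np.cos(s),sy*np.cos(s),np.sin(s)]); y=np.array([-sy,cy,0]); return np.c_[x,y,np.cross(x,y)],np.array(v[:3])
E
cat > m.py <<'E'
from h import *
from workcell import *
t=read_camera("top"); s=read_camera("scene")
T=lambda p:un(p,3.8,140,185); S=lambda p:un(p,5,210,175)
T2=lambda p:un(p,5,410,235); S2=lambda p:un(p,6,320,300)
for n,a,b,z in [("med top",(94,64),(288,51),.036),("large top",(291,89),(363,154),.036),("small top",(691,76),(592,355),.036),
 ("nestS",(82,279),(112,141),.0185),("nestM",(301,262),(231.75,243.5),.0185),("nestL",(500.75,277.75),(320.75,356),.0185),("tray",(686,265),(436,469),.016)]:
    X,e=tri([(t,T(a)),(s,S(b))]); print(n,X.round(4),"res",round(e,2),"top@z",atz(t,T(a),z).round(4),"scene@z",atz(s,S(b),z).round(4))
for n,a in [("med",(108,70)),("large",(301,96)),("small",(690,84))]: print(n,"flange",atz(t,T(a),.009).round(4))
X,e=tri([(t,T2((235,160))),(s,S2((190,121)))]); print("sq top",X.round(4),e)
pts=np.array([[0,15,.0145e3],[0,-15,14.5],[110,31,11.5],[110,-31,11.5]])/1e3
tp=[T2(p) for p in [(340,141),(328,213),(611,145),(595,292)]]
sp=[S2(p) for p in [(272,232),(210,258)]]; 
def f(v,full=False):
    R,o=chute(v); r=(proj(t,pts@R.T+o)-np.array(tp)).ravel()
    return r
r=least_squares(lambda v:f([v[0],v[1],.052,v[2]]),(0.5,-0.25,-1.6)); v=[r.x[0],r.x[1],.052,r.x[2]]
print("chute",np.round(v,4),r.fun.round(2)); R,o=chute(v)
print("sq top in chute",((X-o)@R).round(4),"scene rail end/wall end px in crop",((proj(s,pts@R.T+o)-[320,300])*6).round(0))
print("chute_open",o+R[:,0]*.045)
E
python3 m.py
```

```text
med top [0.5433 0.3902 0.0389] res 0.63 top@z [0.5429 0.3915] scene@z [0.5469 0.3928]
large top [0.531  0.2778 0.0373] res 0.26 top@z [0.5309 0.2782] scene@z [0.5325 0.2788]
small top [0.543  0.0564 0.038 ] res 0.36 top@z [0.5427 0.0567] scene@z [0.5451 0.0577]
nestS [0.4234 0.398  0.017 ] res 0.2 top@z [0.4231 0.3976] scene@z [0.4232 0.3958]
nestM [0.4366 0.2722 0.0172] res 0.32 top@z [0.436  0.2721] scene@z [0.4367 0.2703]
nestL [0.4307 0.1597 0.017 ] res 0.29 top@z [0.4302 0.1597] scene@z [0.4306 0.1578]
tray [0.4411 0.0571 0.0069] res 0.45 top@z [0.4399 0.0573] scene@z [0.4377 0.0489]
med flange [0.5436 0.3915]
large flange [0.5307 0.2781]
small flange [0.5422 0.0578]
sq top [ 0.4183 -0.2177  0.0829] 0.2614915689135273
chute [ 0.412  -0.2647  0.052  -1.7087] [-0.11 -0.    0.2   0.18  0.42 -0.55 -0.5   0.37]
sq top in chute [-0.0413 -0.0002  0.0387] scene rail end/wall end px in crop [[277. 216.]
 [207. 244.]
 [471. 392.]
 [319. 458.]]
chute_open [ 0.40588381 -0.30854717  0.05983487]
```

Heights agree with the text to within 2–3 mm. The chute's yaw is −1.709 and the square blank sits at x ≈ −41 mm in it. I'll move above the blank, closing line across the chute, which is a roll of −84.4° (−10.55 units).

Emit:
send_rows([
  {"dx": 1.6,"dy": -1.8,"dz": 0,"roll": -1,"claw": 1},
  {"dx": 3.2,"dy": -3.6,"dz": 0,"roll": -2,"claw": 1},
  {"dx": 4.8,"dy": -5.4,"dz": 0,"roll": -3,"claw": 1},
  {"dx": 6.4,"dy": -7.2,"dz": 0,"roll": -4,"claw": 1},
  {"dx": 8,"dy": -9,"dz": 0,"roll": -5,"claw": 1},
], grip_force=40)

```text
clock: 0.82
tcp_pos: [0.3353, 0.3326, 0.2313]
orientation: [0.0, 0.452, 0.892, 0.0]
wrist_force: [1.3, -0.2, 0.9]
finger_gap: 0.0854
grip_force: 0.0
```

Emit:
send_rows([
  {"dx": 0.7,"dy": -2.2,"dz": 0,"roll": -1,"claw": 1},
  {"dx": 1.4,"dy": -4.4,"dz": 0,"roll": -2,"claw": 1},
  {"dx": 2.1,"dy": -6.6,"dz": 0,"roll": -3,"claw": 1},
  {"dx": 2.8,"dy": -8.8,"dz": 0,"roll": -4,"claw": 1},
  {"dx": 3.4,"dy": -11,"dz": 0,"roll": -5,"claw": 1},
])

```text
clock: 1.45
tcp_pos: [0.4197, 0.0573, 0.2314]
orientation: [0.0, 0.73, 0.683, 0.0]
wrist_force: [1.0, -0.6, 0.5]
finger_gap: 0.0849
grip_force: 0.0
```

Emit:
send_rows([
  {"dx": 0,"dy": -2.2,"dz": 0,"roll": -0.55,"claw": 0.2},
  {"dx": 0,"dy": -4.4,"dz": 0,"roll": -0.55,"claw": 0.2},
  {"dx": 0,"dy": -6.6,"dz": -1,"roll": -0.55,"claw": 0.2},
  {"dx": 0,"dy": -8.8,"dz": -2,"roll": -0.55,"claw": 0.2},
  {"dx": 0,"dy": -11,"dz": -3,"roll": -0.55,"claw": 0.2},
])

```text
clock: 2.08
tcp_pos: [0.4191, -0.2178, 0.1558]
orientation: [0.0, 0.754, 0.657, 0.0]
wrist_force: [1.0, -0.9, -0.6]
finger_gap: 0.0512
grip_force: 0.0
```

```bash
python3 - <<'E'
from workcell import *; from h import *
c=read_camera("wrist"); im=c["image"]; s=get_state(); tp=s["tcp_pos"]
cv2.imwrite("pics/w1raw.png",im)
for z in (.0,.073): 
    p=proj(c,tp-[0,0,z])[0]; print(z,p); cv2.drawMarker(im,tuple(int(x) for x in p),(255,0,255),0,12,1)
p=proj(c,[.4183,-.2177,.0829])[0]; print(p); cv2.drawMarker(im,tuple(int(x) for x in p),(0,255,0),1,12,1)
cv2.imwrite("pics/w1.png",im); print(tp,s["orientation"],c["world_to_cam"],c["fx"])
E
```

```text
0.0 [321.24331505 309.78091319]
0.073 [320.75895955 260.28301842]
[319.28336905 254.11753932]
[ 0.41853951 -0.22324557  0.15260459] [ 5.05158774e-04  7.55787624e-01  6.54814596e-01 -1.63029854e-03] [[ 0.99053092 -0.13727506  0.00201191 -0.44511357]
 [ 0.13273684  0.95383631 -0.26940162  0.1665491 ]
 [ 0.03506309  0.26711769  0.96302582 -0.26135443]
 [ 0.          0.          0.          1.        ]] 336.5759499494836
```

View pics/w1.png

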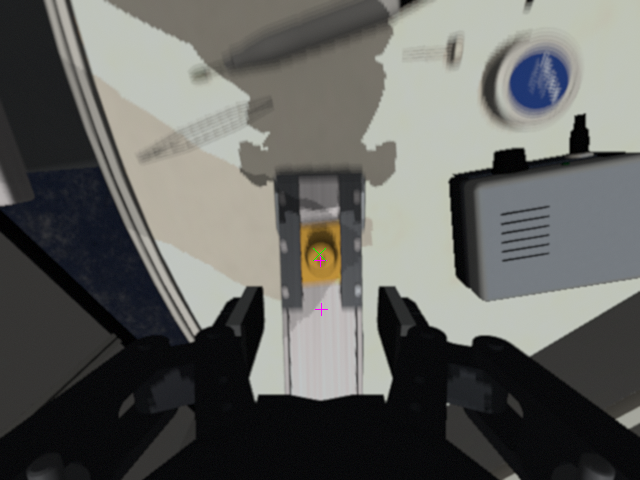

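Wrist view shows the boss top at about (321,257), right by the predicted (320,257), so the measurement holds. I'll descend part way and settle.

Emit:
send_rows([
  {"dx": 0,"dy": 0,"dz": -1,"roll": 0,"claw": 0.1},
  {"dx": 0,"dy": 0,"dz": -2,"roll": 0,"claw": 0.1},
  {"dx": 0,"dy": 0,"dz": -2.4,"roll": 0,"claw": 0.1},
  {"dx": 0,"dy": 0,"dz": -2.4,"roll": 0,"claw": 0.1},
  {"dx": 0,"dy": 0,"dz": -2.4,"roll": 0,"claw": 0.1},
])

```text
clock: 2.75
tcp_pos: [0.42, -0.2161, 0.0972]
orientation: [0.001, 0.754, 0.657, 0.0]
wrist_force: [0.4, 0.2, 0.2]
finger_gap: 0.0468
grip_force: 0.0
```

Emit:
send_rows([
  {"dx": -0.04,"dy": -0.14,"dz": -0.4,"roll": 0,"claw": 0.1},
  {"dx": -0.04,"dy": -0.14,"dz": -0.8,"roll": 0,"claw": 0.1},
  {"dx": -0.04,"dy": -0.14,"dz": -1.1,"roll": 0,"claw": 0.1},
  {"dx": -0.04,"dy": -0.14,"dz": -1.22,"roll": 0,"claw": 0.1},
  {"dx": -0.04,"dy": -0.14,"dz": -1.22,"roll": 0,"claw": 0.1},
])

```text
clock: 3.38
tcp_pos: [0.4182, -0.2192, 0.0655]
orientation: [-0.0, 0.754, 0.657, -0.0]
wrist_force: [0.0, 0.3, 0.5]
finger_gap: 0.047
grip_force: 0.0
```

```bash
python3 - <<'E'
from workcell import *; from h import *
for n in("wrist",):
    c=read_camera(n); s=get_state(); cv2.imwrite("pics/w2.png",c["image"][120:480,120:520]); print(s["tcp_pos"],s["wrist_force"],s["finger_gap"])
E
```

```text
[ 0.41835659 -0.21936398  0.06576735] [-0.25449108 -0.44970678  0.05983886] 0.04690696782732908
```

View pics/w2.png

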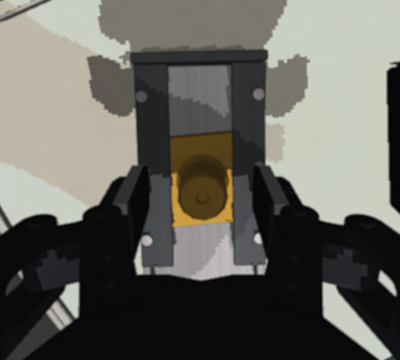

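The boss, at crop (203,195), stands midway between the two fingers. Closing.

Emit:
send_rows([
  {"claw": -0.2},
  {"claw": -0.4},
  {"claw": -0.7},
  {"claw": -0.8},
  {"claw": -0.8},
], grip_force=40)

```text
schema error: expected keys dx, dy, dz, roll, claw
```

Emit:
send_rows([
  {"dx": 0,"dy": 0,"dz": 0,"roll": 0,"claw": -0.2},
  {"dx": 0,"dy": 0,"dz": 0,"roll": 0,"claw": -0.4},
  {"dx": 0,"dy": 0,"dz": 0,"roll": 0,"claw": -0.7},
  {"dx": 0,"dy": 0,"dz": 0,"roll": 0,"claw": -0.8},
  {"dx": 0,"dy": 0,"dz": 0,"roll": 0,"claw": -0.8},
], grip_force=40)

```text
clock: 4.05
tcp_pos: [0.4186, -0.2195, 0.0662]
orientation: [0.0, 0.754, 0.657, 0.0]
wrist_force: [-1.1, 1.2, 5.6]
finger_gap: 0.0203
grip_force: 39.1
```

Emit:
send_rows([
  {"dx": -0.02,"dy": -0.15,"dz": 0.03,"roll": 0,"claw": -0.8},
  {"dx": -0.05,"dy": -0.4,"dz": 0.072,"roll": 0,"claw": -0.8},
  {"dx": -0.09,"dy": -0.65,"dz": 0.117,"roll": 0,"claw": -0.8},
  {"dx": -0.125,"dy": -0.9,"dz": 0.162,"roll": 0,"claw": -0.8},
  {"dx": -0.16,"dy": -1.15,"dz": 0.207,"roll": 0,"claw": -0.8},
])

```text
clock: 4.68
tcp_pos: [0.4144, -0.247, 0.0711]
orientation: [-0.001, 0.754, 0.657, 0.001]
wrist_force: [1.3, 5.9, 7.0]
finger_gap: 0.0205
grip_force: 39.3
```

Emit:
send_rows([
  {"dx": -0.06,"dy": -0.45,"dz": 0.08,"roll": 0,"claw": -0.8},
  {"dx": -0.12,"dy": -0.9,"dz": 0.16,"roll": 0,"claw": -0.8},
  {"dx": -0.19,"dy": -1.4,"dz": 0.25,"roll": 0,"claw": -0.8},
  {"dx": -0.25,"dy": -1.85,"dz": 0.33,"roll": 0,"claw": -0.8},
  {"dx": -0.31,"dy": -2.25,"dz": 0.4,"roll": 0,"claw": -0.8},
])

```text
clock: 5.3
tcp_pos: [0.4067, -0.3033, 0.0812]
orientation: [-0.001, 0.754, 0.657, 0.001]
wrist_force: [0.9, 6.4, 7.4]
finger_gap: 0.02
grip_force: 39.5
```

```bash
python3 - <<'E'
from workcell import *; from h import *
i=[]
for n in("wrist","scene"):
    c=read_camera(n); s=get_state(); i.append(c["image"])
a=i[0][100:480,120:520]; b=cv2.resize(i[1][280:400,300:420],(380,380)); cv2.imwrite("pics/w3.png",np.hstack([a,b]))
print(s["tcp_pos"],s["wrist_force"],s["finger_gap"])
E
```

```text
[ 0.40669326 -0.30474252  0.08147284] [0.48859565 2.18683765 7.34562931] 0.020239154377237726
```

View pics/w3.png

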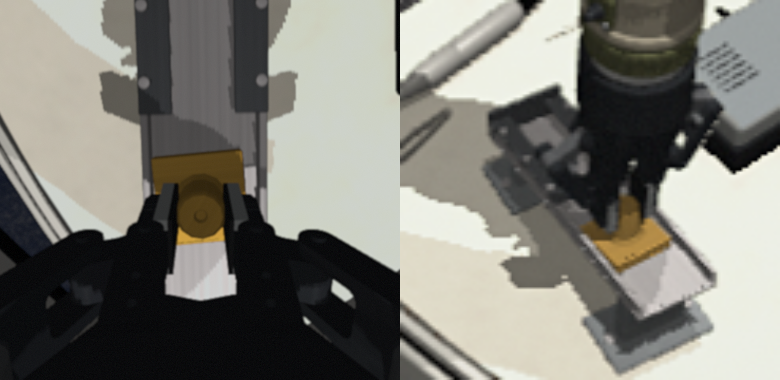

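The flange's lower edge is now clear of the rails (crop y ≈ 160 against the rail end at 112). Next I lift it out and carry it to the tray.

Emit:
send_rows([
  {"dx": 0,"dy": 0,"dz": 0.5,"roll": 0,"claw": -0.8},
  {"dx": 0,"dy": 0,"dz": 1.5,"roll": 0,"claw": -0.8},
  {"dx": 0,"dy": 0,"dz": 2.8,"roll": 0,"claw": -0.8},
  {"dx": 0.1,"dy": 1,"dz": 4,"roll": 0,"claw": -0.8},
  {"dx": 0.2,"dy": 2.4,"dz": 4.8,"roll": 0,"claw": -0.8},
])

```text
clock: 6.02
tcp_pos: [0.4117, -0.2448, 0.2025]
orientation: [0.001, 0.755, 0.656, -0.0]
wrist_force: [0.6, 0.3, -2.7]
finger_gap: 0.0201
grip_force: 39.5
```

Emit:
send_rows([
  {"dx": 0.23,"dy": 2,"dz": 0,"roll": 0,"claw": -0.8},
  {"dx": 0.46,"dy": 4,"dz": 0,"roll": 0,"claw": -0.8},
  {"dx": 0.69,"dy": 6,"dz": 0,"roll": 0,"claw": -0.8},
  {"dx": 0.92,"dy": 8,"dz": 0,"roll": 0,"claw": -0.8},
  {"dx": 1.13,"dy": 10,"dz": 0,"roll": 0,"claw": -0.8},
])

```text
clock: 6.65
tcp_pos: [0.4396, 0.007, 0.2013]
orientation: [0.0, 0.754, 0.657, -0.0]
wrist_force: [0.8, 0.5, -1.1]
finger_gap: 0.0202
grip_force: 39.4
```

Emit:
send_rows([
  {"dx": 0,"dy": 1.5,"dz": 0,"roll": 0,"claw": -0.8},
  {"dx": 0,"dy": 2.02,"dz": -1,"roll": 0,"claw": -0.8},
  {"dx": 0,"dy": 2.02,"dz": -2.5,"roll": 0,"claw": -0.8},
  {"dx": 0,"dy": 2.02,"dz": -4,"roll": 0,"claw": -0.8},
  {"dx": 0,"dy": 2.02,"dz": -5,"roll": 0,"claw": -0.8},
])

```text
clock: 7.28
tcp_pos: [0.4386, 0.0561, 0.0745]
orientation: [-0.0, 0.754, 0.657, -0.001]
wrist_force: [0.2, 0.3, -2.0]
finger_gap: 0.0203
grip_force: 39.5
```

```bash
python3 - <<'E'
from workcell import *; from h import *
i=[]
for n in("wrist","scene"):
    c=read_camera(n); s=get_state(); i.append(c["image"])
a=i[0][100:480,120:520]; b=cv2.resize(i[1][220:300,250:330],(380,380)); cv2.imwrite("pics/w4.png",np.hstack([a,b]))
print(s["tcp_pos"],s["wrist_force"],s["finger_gap"])
E
```

```text
[0.43703765 0.05607186 0.07363038] [-1.13292147  1.04327491 -2.52722044] 0.0196219525172967
```

View pics/w4.png

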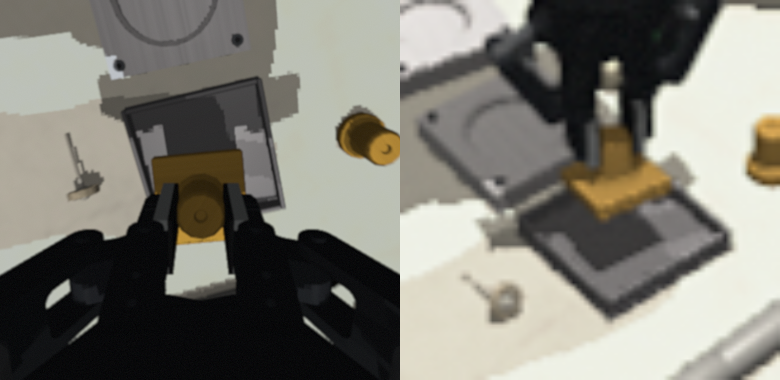

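The square blank is held over the tray, tilted, with its flange inside the tray outline. Lowering.

Emit:
send_rows([
  {"dx": 0,"dy": 0,"dz": -0.5,"roll": 0,"claw": -0.8},
  {"dx": 0,"dy": 0,"dz": -1,"roll": 0,"claw": -0.8},
  {"dx": 0,"dy": 0,"dz": -1.5,"roll": 0,"claw": -0.8},
  {"dx": 0,"dy": 0,"dz": -1.8,"roll": 0,"claw": -0.8},
  {"dx": 0,"dy": 0,"dz": -1.9,"roll": 0,"claw": -0.8},
], grip_force=20)

```text
clock: 8.0
tcp_pos: [0.4394, 0.0558, 0.0281]
orientation: [0.0, 0.754, 0.657, -0.001]
wrist_force: [-4.7, -2.6, 7.4]
finger_gap: 0.0199
grip_force: 40.3
```

Emit:
send_rows([
  {"dx": 0,"dy": 0,"dz": -0.03,"roll": 0,"claw": -0.8},
  {"dx": 0,"dy": 0,"dz": -0.06,"roll": 0,"claw": -0.8},
  {"dx": 0,"dy": 0,"dz": -0.08,"roll": 0,"claw": -0.8},
  {"dx": 0,"dy": 0,"dz": -0.1,"roll": 0,"claw": -0.8},
  {"dx": 0,"dy": 0,"dz": -0.1,"roll": 0,"claw": -0.8},
])

```text
clock: 8.62
tcp_pos: [0.4396, 0.0551, 0.0275]
orientation: [0.001, 0.754, 0.656, -0.001]
wrist_force: [-7.5, -4.6, 15.0]
finger_gap: 0.0199
grip_force: 41.1
```

It touches at 15 N. Releasing, then lifting away.

Emit:
send_rows([
  {"dx": 0,"dy": 0,"dz": 0,"roll": 0,"claw": -0.5},
  {"dx": 0,"dy": 0,"dz": 0,"roll": 0,"claw": -0.4},
  {"dx": 0,"dy": 0,"dz": 0,"roll": 0,"claw": -0.2},
  {"dx": 0,"dy": 0,"dz": 0,"roll": 0,"claw": 0},
  {"dx": 0,"dy": 0,"dz": 0,"roll": 0,"claw": 0},
])

```text
clock: 9.25
tcp_pos: [0.4399, 0.0562, 0.0259]
orientation: [-0.0, 0.754, 0.657, 0.0]
wrist_force: [0.7, 0.2, 0.7]
finger_gap: 0.0426
grip_force: 0.0
```

Emit:
send_rows([
  {"dx": 0,"dy": 0,"dz": 0.6,"roll": 0,"claw": 0},
  {"dx": 0,"dy": 0,"dz": 1.6,"roll": 0,"claw": 0},
  {"dx": 0,"dy": 0,"dz": 2.8,"roll": 0,"claw": 0},
  {"dx": 0.8,"dy": 0,"dz": 4,"roll": 0,"claw": 0},
  {"dx": 2,"dy": 0,"dz": 4,"roll": 0,"claw": 0},
])

```text
clock: 9.88
tcp_pos: [0.4918, 0.0562, 0.1287]
orientation: [0.002, 0.754, 0.657, 0.002]
wrist_force: [0.8, 0.7, -0.4]
finger_gap: 0.0427
grip_force: 0.0
```

```bash
python3 - <<'E'
from workcell import *; from h import *
i=[]
for n in("wrist","scene"):
    c=read_camera(n); s=get_state(); i.append(c["image"])
a=i[0][0:480,80:560].copy(); b=cv2.resize(i[1][220:310,240:330],(300,300)); a=cv2.resize(a,(480,480)); b=cv2.copyMakeBorder(b,0,180,0,0,0)
cv2.imwrite("pics/w5.png",np.hstack([a,b]))
for P in ([.5428,.0564,.036],[.5425,.0575,.009]): print(proj(c0:=read_camera("wrist"),P)[0]-[80,0])
print(s["tcp_pos"],s["wrist_force"],s["finger_gap"])
E
```

```text
[308.26726374 236.70292666]
[304.7960502  226.81765973]
[0.49345129 0.05589863 0.12687917] [-0.15331163 -0.16742376  0.87030037] 0.04254189175062884
```

View pics/w5.png

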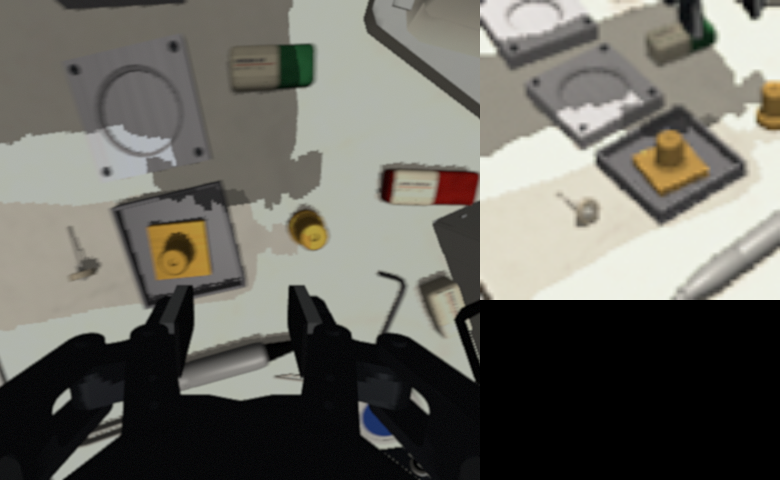

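The square blank lies flat, boss up, in the tray. Picking up the small blank next.

Emit:
send_rows([
  {"dx": 1.5,"dy": 0.04,"dz": 0,"roll": 0,"claw": 0.2},
  {"dx": 2.15,"dy": 0.04,"dz": -0.6,"roll": 0,"claw": 0.2},
  {"dx": 2.15,"dy": 0.04,"dz": -1.6,"roll": 0,"claw": 0.2},
  {"dx": 2.15,"dy": 0.04,"dz": -2,"roll": 0,"claw": 0.2},
  {"dx": 2.15,"dy": 0.04,"dz": -2,"roll": 0,"claw": 0.2},
])

```text
clock: 10.7
tcp_pos: [0.5419, 0.0573, 0.0751]
orientation: [-0.001, 0.754, 0.657, -0.001]
wrist_force: [-0.2, 0.6, -0.5]
finger_gap: 0.0508
grip_force: 0.0
```

```bash
python3 - <<'E'
from workcell import *; from h import *
c=read_camera("wrist"); s=get_state(); im=c["image"]
m=cv2.inRange(cv2.cvtColor(im,cv2.COLOR_BGR2HSV),(15,110,60),(32,255,255)); n,l,st,ce=cv2.connectedComponentsWithStats(m)
for k in range(1,n):
    if st[k,4]>150: print(st[k],ce[k])
for P in ([.543,.0565,.036],[.5425,.0575,.009]): print(proj(c,P)[0])
print(s["tcp_pos"],s["wrist_force"],s["finger_gap"])
cv2.imwrite("pics/w6.png",cv2.resize(im[120:440,200:460],None,fx=1.8,fy=1.8))
E
```

```text
[ 304  238   43   52 1397] [324.68933429 264.78239084]
[ 128  250   83   71 4049] [168.89874043 284.7466041 ]
[322.91878516 272.85986762]
[321.7153473  256.67620519]
[0.54283446 0.05718281 0.07604459] [-0.5115053  -0.0435222   0.83478612] 0.05132257064555756
```

View pics/w6.png

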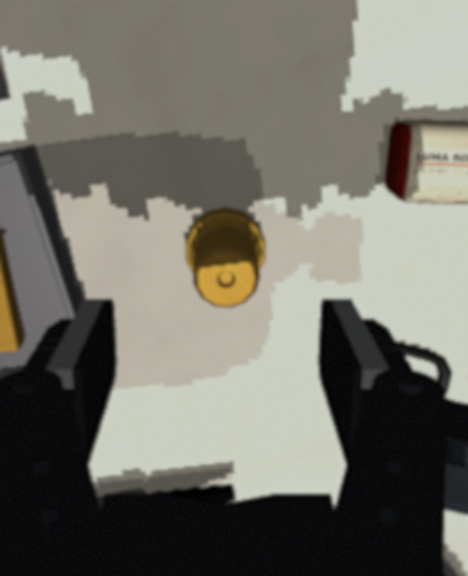

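The boss top is at image (325.6,274.4) against a predicted (322.9,272.9), so the two agree within 2 mm. Descending to grip.

Emit:
send_rows([
  {"dx": 0.04,"dy": -0.03,"dz": -0.7,"roll": 0,"claw": 0.2},
  {"dx": 0.04,"dy": -0.03,"dz": -1.5,"roll": 0,"claw": 0.2},
  {"dx": 0.04,"dy": -0.03,"dz": -2.2,"roll": 0,"claw": 0.2},
  {"dx": 0.04,"dy": -0.03,"dz": -2.5,"roll": 0,"claw": 0.2},
  {"dx": 0.04,"dy": -0.03,"dz": -2.5,"roll": 0,"claw": 0.1},
])

```text
clock: 11.38
tcp_pos: [0.5446, 0.0564, 0.0139]
orientation: [0.0, 0.754, 0.657, 0.0]
wrist_force: [-0.4, 0.8, 0.6]
finger_gap: 0.0471
grip_force: 0.0
```

Emit:
send_rows([
  {"dx": 0,"dy": 0,"dz": 0,"roll": 0,"claw": -0.2},
  {"dx": 0,"dy": 0,"dz": 0,"roll": 0,"claw": -0.4},
  {"dx": 0,"dy": 0,"dz": 0,"roll": 0,"claw": -0.7},
  {"dx": 0,"dy": 0,"dz": 0,"roll": 0,"claw": -0.8},
  {"dx": 0,"dy": 0,"dz": 0,"roll": 0,"claw": -0.8},
], grip_force=40)

```text
clock: 12.0
tcp_pos: [0.5453, 0.0564, 0.0143]
orientation: [0.001, 0.754, 0.657, 0.001]
wrist_force: [-0.1, 0.0, 5.3]
finger_gap: 0.0203
grip_force: 39.1
```

Emit:
send_rows([
  {"dx": 0,"dy": 0,"dz": 0.6,"roll": 0,"claw": -0.8},
  {"dx": 0,"dy": 0,"dz": 2,"roll": 0,"claw": -0.8},
  {"dx": -0.5,"dy": 0.8,"dz": 4,"roll": 0,"claw": -0.8},
  {"dx": -1.5,"dy": 2.4,"dz": 5.2,"roll": 0,"claw": -0.8},
  {"dx": -2.5,"dy": 4.4,"dz": 6,"roll": 0,"claw": -0.8},
])

```text
clock: 12.62
tcp_pos: [0.4823, 0.1669, 0.166]
orientation: [0.001, 0.755, 0.656, 0.001]
wrist_force: [0.7, 1.2, -0.6]
finger_gap: 0.0206
grip_force: 39.3
```

Emit:
send_rows([
  {"dx": -0.8,"dy": 2,"dz": 0,"roll": 0,"claw": -0.8},
  {"dx": -1.6,"dy": 4,"dz": 0,"roll": 0,"claw": -0.8},
  {"dx": -2.2,"dy": 5,"dz": 0,"roll": 0,"claw": -0.8},
  {"dx": -2.2,"dy": 5,"dz": 0,"roll": 0,"claw": -0.8},
  {"dx": -2.2,"dy": 5,"dz": 0,"roll": 0,"claw": -0.8},
])

```text
clock: 13.25
tcp_pos: [0.4272, 0.2911, 0.1638]
orientation: [0.0, 0.754, 0.657, 0.0]
wrist_force: [-0.4, 0.1, -1.4]
finger_gap: 0.0205
grip_force: 39.3
```

```bash
cat > n.py <<'E'
from workcell import *; from h import *
t=read_camera("top"); c=read_camera("wrist"); s=get_state(); im=c["image"]; g=cv2.cvtColor(im,cv2.COLOR_BGR2GRAY)
cv2.imwrite("pics/w_n.png",im)
N={"S":[(24,217),(143,216),(21,341),(141,341)],"M":[(248,193),(370,207),(232,317),(354,332)],"L":[(436,218),(561,212),(440,343),(566,338)]}
for n,P in N.items():
    out=[]
    for p in P:
        w=atz(t,un(p,3.8,140,185),.0185); q=proj(c,[*w,.0185])[0]; u,v=np.round(q).astype(int); r=9
        if not(r<u<639-r and r<v<479-r): continue
        win=g[v-r:v+r+1,u-r:u+r+1].astype(float); d=np.clip(np.median(win)*.6-win,0,None)
        if d.sum()<50: continue
        yy,xx=np.mgrid[v-r:v+r+1,u-r:u+r+1]; m=np.array([(d*xx).sum(),(d*yy).sum()])/d.sum()
        out.append(np.r_[w,atz(c,m,.0185),m-q])
    for o in out: print(n,o.round(4))
    if out: print(n,"mean",np.mean(out,0).round(4))
print(s["tcp_pos"],s["finger_gap"],s["wrist_force"])
E
python3 n.py
```

```text
S [0.4573 0.4335 0.4578 0.4322 0.8112 1.7818]
S [0.4596 0.3638 0.4601 0.3627 0.8338 1.3312]
S [ 0.3871  0.4318  0.3854  0.4322 -2.2391 -0.2154]
S [0.3893 0.3618 0.3908 0.3603 2.0964 1.5849]
S mean [0.4233 0.3977 0.4235 0.3969 0.3756 1.1206]
M [ 0.474   0.3039  0.4741  0.3067 -0.1776 -3.1592]
M [ 0.4678  0.2343  0.469   0.2343  1.4038 -0.1129]
M [ 0.4043  0.3101  0.4063  0.3122  1.9744 -2.6698]
M [ 0.3979  0.2407  0.3963  0.2365 -0.9562  4.484 ]
M mean [ 0.436   0.2723  0.4364  0.2724  0.5611 -0.3645]
L [ 0.3931  0.1924  0.3867  0.1932 -6.732   0.068 ]
L [ 0.3978  0.1224  0.3958  0.1155 -0.9935  5.9746]
L mean [ 0.3955  0.1574  0.3912  0.1543 -3.8627  3.0213]
[0.42760812 0.29052092 0.16365221] 0.020990537820331508 [-0.49277419 -0.22216583 -1.33246655]
```

The wrist and top cameras agree on the nests within 1 mm. Placing the small blank at (0.4235, 0.397).

Emit:
send_rows([
  {"dx": -0.05,"dy": 2,"dz": 0,"roll": 0,"claw": -0.8},
  {"dx": -0.16,"dy": 4.27,"dz": 0,"roll": 0,"claw": -0.8},
  {"dx": -0.16,"dy": 4.27,"dz": -2,"roll": 0,"claw": -0.8},
  {"dx": -0.16,"dy": 4.27,"dz": -4,"roll": 0,"claw": -0.8},
  {"dx": -0.16,"dy": 4.27,"dz": -4.7,"roll": 0,"claw": -0.8},
])

```text
clock: 13.98
tcp_pos: [0.4217, 0.3957, 0.0424]
orientation: [-0.0, 0.755, 0.656, -0.003]
wrist_force: [0.3, -0.2, -0.8]
finger_gap: 0.0206
grip_force: 39.3
```

Emit:
send_rows([
  {"dx": 0,"dy": 0,"dz": -0.2,"roll": 0,"claw": -0.8},
  {"dx": 0,"dy": 0,"dz": -0.4,"roll": 0,"claw": -0.8},
  {"dx": 0,"dy": 0,"dz": -0.5,"roll": 0,"claw": -0.8},
  {"dx": 0,"dy": 0,"dz": -0.5,"roll": 0,"claw": -0.8},
  {"dx": 0,"dy": 0,"dz": -0.5,"roll": 0,"claw": -0.8},
], grip_force=30)

```text
clock: 14.6
tcp_pos: [0.4234, 0.3984, 0.0341]
orientation: [0.0, 0.754, 0.657, 0.001]
wrist_force: [-0.1, 0.1, -0.3]
finger_gap: 0.0208
grip_force: 39.3
```

Emit:
send_rows([
  {"dx": 0,"dy": -0.04,"dz": -0.1,"roll": 0,"claw": -0.8},
  {"dx": 0,"dy": -0.04,"dz": -0.2,"roll": 0,"claw": -0.8},
  {"dx": 0,"dy": -0.04,"dz": -0.3,"roll": 0,"claw": -0.8},
  {"dx": 0,"dy": -0.04,"dz": -0.4,"roll": 0,"claw": -0.8},
  {"dx": 0,"dy": -0.04,"dz": -0.4,"roll": 0,"claw": -0.8},
])

```text
clock: 15.22
tcp_pos: [0.423, 0.3971, 0.0234]
orientation: [0.0, 0.754, 0.657, -0.0]
wrist_force: [-0.0, -0.4, -1.1]
finger_gap: 0.0204
grip_force: 39.5
```

No contact force below rim level, so it is inside the pocket. Releasing, then moving over the medium blank.

Emit:
send_rows([
  {"dx": 0,"dy": 0,"dz": -0.02,"roll": 0,"claw": -0.6},
  {"dx": 0,"dy": 0,"dz": -0.02,"roll": 0,"claw": -0.4},
  {"dx": 0,"dy": 0,"dz": -0.02,"roll": 0,"claw": -0.2},
  {"dx": 0,"dy": 0,"dz": 0,"roll": 0,"claw": 0.1},
  {"dx": 0,"dy": 0,"dz": 0,"roll": 0,"claw": 0.1},
])

```text
clock: 15.85
tcp_pos: [0.4231, 0.3971, 0.0235]
orientation: [0.0, 0.754, 0.657, 0.0]
wrist_force: [0.1, 0.0, 0.2]
finger_gap: 0.0471
grip_force: 0.0
```

Emit:
send_rows([
  {"dx": 0,"dy": 0,"dz": 0.6,"roll": 0,"claw": 0.2},
  {"dx": 0,"dy": 0,"dz": 1.6,"roll": 0,"claw": 0.2},
  {"dx": 1,"dy": -0.1,"dz": 3,"roll": 0,"claw": 0.2},
  {"dx": 3,"dy": -0.2,"dz": 3,"roll": 0,"claw": 0.2},
  {"dx": 4.8,"dy": -0.28,"dz": 3,"roll": 0,"claw": 0.2},
])

```text
clock: 16.48
tcp_pos: [0.5452, 0.3906, 0.1011]
orientation: [0.0, 0.754, 0.657, 0.002]
wrist_force: [0.5, 0.3, -0.9]
finger_gap: 0.051
grip_force: 0.0
```

Emit:
send_rows([
  {"dx": 0,"dy": 0,"dz": -0.5,"roll": 0,"claw": 0.2},
  {"dx": 0,"dy": 0,"dz": -0.8,"roll": 0,"claw": 0.2},
  {"dx": 0,"dy": 0,"dz": -0.8,"roll": 0,"claw": 0.2},
  {"dx": 0,"dy": 0,"dz": -0.8,"roll": 0,"claw": 0.2},
  {"dx": 0,"dy": 0,"dz": -0.8,"roll": 0,"claw": 0.2},
])

```text
clock: 17.1
tcp_pos: [0.5428, 0.3905, 0.0792]
orientation: [0.0, 0.754, 0.657, 0.0]
wrist_force: [0.5, -0.5, 0.6]
finger_gap: 0.0513
grip_force: 0.0
```

```bash
python3 - <<'E'
from workcell import *; from h import *
c=read_camera("wrist"); s=get_state(); im=c["image"]
m=cv2.inRange(cv2.cvtColor(im,cv2.COLOR_BGR2HSV),(15,110,60),(32,255,255)); n,l,st,ce=cv2.connectedComponentsWithStats(m)
for k in range(1,n):
    if st[k,4]>150: print(st[k],ce[k])
for P in ([.5433,.3905,.036],[.5435,.391,.009]): print(proj(c,P)[0])
print(s["tcp_pos"],s["wrist_force"],s["finger_gap"])
cv2.imwrite("pics/w7.png",np.hstack([cv2.resize(im[100:460,40:480],None,fx=1.6,fy=1.6)]))
E
```

```text
[ 515   81   57   54 1763] [544.09756098 108.03516733]
[472 149  31  27 649] [487.64869029 162.11402157]
[581 196  33  26 661] [596.93494705 208.11195159]
[ 295  225   58   58 2214] [323.51671183 253.62556459]
[114 253  45  43 470] [139.77446809 265.26382979]
[ 94 275  34  34 868] [110.89976959 291.4516129 ]
[ 295  368   64   31 1356] [326.07669617 383.38716814]
[321.54071867 269.47093275]
[321.52633205 254.55999517]
[0.54288344 0.39050064 0.0791589 ] [0.96317572 0.52971967 0.17804719] 0.05142125533201613
```

View pics/w7.png

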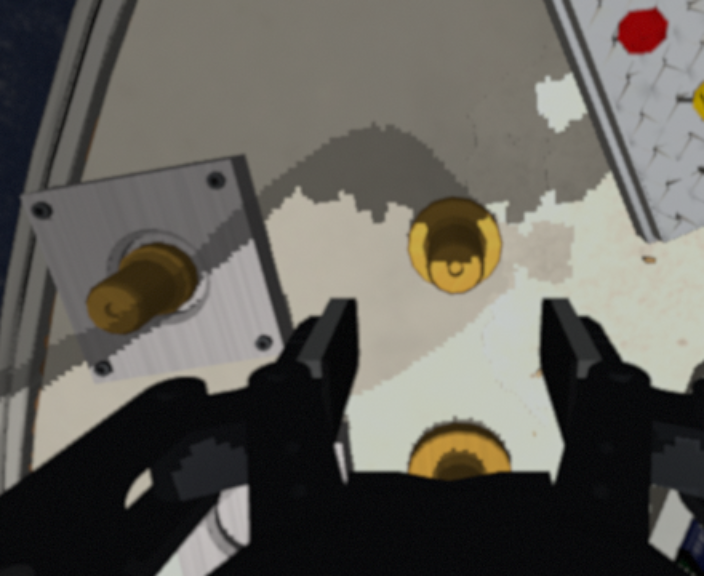

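The small blank sits in its pocket. The medium boss top is at (324.4,270) against a predicted (321.5,269.5), which is fine. Gripping it.

Emit:
send_rows([
  {"dx": 0.05,"dy": 0,"dz": -0.7,"roll": 0,"claw": 0.2},
  {"dx": 0.05,"dy": 0,"dz": -1.5,"roll": 0,"claw": 0.2},
  {"dx": 0.05,"dy": 0,"dz": -2.2,"roll": 0,"claw": 0.2},
  {"dx": 0.05,"dy": 0,"dz": -2.6,"roll": 0,"claw": 0.2},
  {"dx": 0.05,"dy": 0,"dz": -2.6,"roll": 0,"claw": 0.1},
])

```text
clock: 17.77
tcp_pos: [0.5437, 0.3897, 0.0122]
orientation: [-0.0, 0.754, 0.657, -0.001]
wrist_force: [-1.3, -0.6, -0.6]
finger_gap: 0.0468
grip_force: 0.0
```

Emit:
send_rows([
  {"dx": 0,"dy": 0,"dz": 0,"roll": 0,"claw": -0.2},
  {"dx": 0,"dy": 0,"dz": 0,"roll": 0,"claw": -0.4},
  {"dx": 0,"dy": 0,"dz": 0,"roll": 0,"claw": -0.7},
  {"dx": 0,"dy": 0,"dz": 0,"roll": 0,"claw": -0.8},
  {"dx": 0,"dy": 0,"dz": 0,"roll": 0,"claw": -0.8},
], grip_force=40)

```text
clock: 18.4
tcp_pos: [0.5451, 0.3905, 0.0146]
orientation: [0.0, 0.754, 0.657, 0.001]
wrist_force: [-0.4, -0.3, 5.3]
finger_gap: 0.0207
grip_force: 39.4
```

```bash
python3 -c "
from workcell import *
s=get_state();print(s['tcp_pos'],s['wrist_force'],s['finger_gap'],s['joint_pos'].round(2))"
```

```text
[0.54507038 0.39053553 0.0145655 ] [-0.35524681 -0.30348301  5.31968691] 0.020707204131008124 [ 0.5   0.62 -0.01  0.93 -0.    2.21]
```

Emit:
send_rows([
  {"dx": 0,"dy": 0,"dz": 0.6,"roll": 0,"claw": -0.8},
  {"dx": 0,"dy": 0,"dz": 2,"roll": 0,"claw": -0.8},
  {"dx": 0,"dy": -0.8,"dz": 4,"roll": 0,"claw": -0.8},
  {"dx": -0.8,"dy": -2.2,"dz": 4,"roll": 0,"claw": -0.8},
  {"dx": -2.3,"dy": -3.7,"dz": 4,"roll": 0,"claw": -0.8},
])

```text
clock: 19.02
tcp_pos: [0.4878, 0.297, 0.1147]
orientation: [0.001, 0.754, 0.656, 0.001]
wrist_force: [0.6, -0.0, -0.9]
finger_gap: 0.021
grip_force: 39.4
```

Emit:
send_rows([
  {"dx": -1.2,"dy": -0.6,"dz": 0,"roll": 0,"claw": -0.8},
  {"dx": -2.03,"dy": -1.03,"dz": 0,"roll": 0,"claw": -0.8},
  {"dx": -2.03,"dy": -1.03,"dz": -1.5,"roll": 0,"claw": -0.8},
  {"dx": -2.03,"dy": -1.03,"dz": -2.8,"roll": 0,"claw": -0.8},
  {"dx": -2.03,"dy": -1.03,"dz": -2.8,"roll": 0,"claw": -0.8},
])

```text
clock: 19.65
tcp_pos: [0.4336, 0.2708, 0.0418]
orientation: [-0.001, 0.754, 0.657, -0.003]
wrist_force: [-1.1, -0.1, -1.1]
finger_gap: 0.0201
grip_force: 39.3
```

```bash
python3 n.py
```

```text
S [0.4596 0.3638 0.4603 0.3627 1.9108 2.2952]
S [0.3893 0.3618 0.3907 0.3603 3.8729 3.0865]
S mean [0.4244 0.3628 0.4255 0.3615 2.8918 2.6908]
M [0.474  0.3039 0.4751 0.303  2.3594 1.4323]
M [0.4043 0.3101 0.4061 0.309  4.0263 1.712 ]
M mean [0.4391 0.307  0.4406 0.306  3.1928 1.5722]
[0.43622557 0.27194564 0.04425353] 0.020292544287759205 [-0.10021845  0.21060045 -0.57830495]
```

Emit:
send_rows([
  {"dx": 0.03,"dy": 0,"dz": -0.2,"roll": 0,"claw": -0.8},
  {"dx": 0.03,"dy": 0,"dz": -0.4,"roll": 0,"claw": -0.8},
  {"dx": 0.03,"dy": 0,"dz": -0.6,"roll": 0,"claw": -0.8},
  {"dx": 0.03,"dy": 0,"dz": -0.8,"roll": 0,"claw": -0.8},
  {"dx": 0.03,"dy": 0,"dz": -0.8,"roll": 0,"claw": -0.8},
], grip_force=30)

```text
clock: 20.38
tcp_pos: [0.4368, 0.2719, 0.0236]
orientation: [0.0, 0.754, 0.657, 0.0]
wrist_force: [-0.2, -0.2, 1.6]
finger_gap: 0.0204
grip_force: 39.5
```

Emit:
send_rows([
  {"dx": 0,"dy": 0,"dz": -0.02,"roll": 0,"claw": -0.6},
  {"dx": 0,"dy": 0,"dz": -0.02,"roll": 0,"claw": -0.4},
  {"dx": 0,"dy": 0,"dz": -0.02,"roll": 0,"claw": -0.2},
  {"dx": 0,"dy": 0,"dz": 0,"roll": 0,"claw": 0.1},
  {"dx": 0,"dy": 0,"dz": 0,"roll": 0,"claw": 0.1},
])

```text
clock: 21.0
tcp_pos: [0.4369, 0.2719, 0.0234]
orientation: [0.0, 0.754, 0.657, 0.0]
wrist_force: [-0.6, 0.6, -0.5]
finger_gap: 0.0468
grip_force: 0.0
```

Emit:
send_rows([
  {"dx": 0,"dy": 0,"dz": 0.6,"roll": 0,"claw": 0.2},
  {"dx": 0,"dy": 0,"dz": 1.6,"roll": 0,"claw": 0.2},
  {"dx": 1,"dy": 0.1,"dz": 3,"roll": 0,"claw": 0.2},
  {"dx": 2.6,"dy": 0.23,"dz": 3,"roll": 0,"claw": 0.2},
  {"dx": 3.8,"dy": 0.23,"dz": 3,"roll": 0,"claw": 0.2},
])

```text
clock: 21.62
tcp_pos: [0.5341, 0.2782, 0.1007]
orientation: [0.001, 0.754, 0.657, 0.002]
wrist_force: [-0.0, -0.2, -0.8]
finger_gap: 0.0509
grip_force: 0.0
```

Emit:
send_rows([
  {"dx": 0,"dy": 0,"dz": -0.5,"roll": 0,"claw": 0.2},
  {"dx": 0,"dy": 0,"dz": -0.8,"roll": 0,"claw": 0.2},
  {"dx": 0,"dy": 0,"dz": -0.8,"roll": 0,"claw": 0.2},
  {"dx": 0,"dy": 0,"dz": -0.8,"roll": 0,"claw": 0.2},
  {"dx": 0,"dy": 0,"dz": -0.8,"roll": 0,"claw": 0.2},
])

```text
clock: 22.25
tcp_pos: [0.5317, 0.2778, 0.079]
orientation: [0.0, 0.754, 0.657, 0.0]
wrist_force: [0.0, 0.1, 0.4]
finger_gap: 0.0512
grip_force: 0.0
```

```bash
python3 - <<'E'
from workcell import *; from h import *
c=read_camera("wrist"); s=get_state(); im=c["image"]; cv2.imwrite("pics/w8.png",im)
m=cv2.inRange(cv2.cvtColor(im,cv2.COLOR_BGR2HSV),(13,90,40),(34,255,255)); m=cv2.morphologyEx(m,cv2.MORPH_CLOSE,np.ones((5,5)))
n,l,st,ce=cv2.connectedComponentsWithStats(m)
for k in range(1,n):
    if st[k,4]>300: print(st[k],(st[k,:2]+st[k,2:4]/2))
ang=np.linspace(0,6.283,60); C=np.array([.531,.278])
pts=np.vstack([np.c_[C+.025*np.c_[np.cos(ang),np.sin(ang)],0*ang+.009],np.c_[C+.011*np.c_[np.cos(ang),np.sin(ang)],0*ang+.036]])
q=proj(c,pts); print("pred bbox",q.min(0),q.max(0))
print(s["tcp_pos"],s["wrist_force"],s["finger_gap"])
E
```

```text
[  40   52   91   62 3966] [85.5 83. ]
[ 285  217   73   73 4178] [321.5 253.5]
[ 142  255   69   65 3307] [176.5 287.5]
pred bbox [281.54282511 218.16652812] [357.29768933 290.33065236]
[0.53182518 0.27782553 0.07900703] [ 0.2674224   0.6610586  -0.46778268] 0.05159346329669048
```

Measured and predicted boxes match within 2 px. Gripping the large blank.

Emit:
send_rows([
  {"dx": 0.02,"dy": 0,"dz": -0.7,"roll": 0,"claw": 0.2},
  {"dx": 0.02,"dy": 0,"dz": -1.5,"roll": 0,"claw": 0.2},
  {"dx": 0.02,"dy": 0,"dz": -2.2,"roll": 0,"claw": 0.2},
  {"dx": 0.02,"dy": 0,"dz": -2.6,"roll": 0,"claw": 0.2},
  {"dx": 0.02,"dy": 0,"dz": -2.6,"roll": 0,"claw": 0.1},
])

```text
clock: 22.92
tcp_pos: [0.5317, 0.2774, 0.0127]
orientation: [-0.0, 0.754, 0.657, -0.001]
wrist_force: [-0.6, 0.0, 0.4]
finger_gap: 0.0469
grip_force: 0.0
```

Emit:
send_rows([
  {"dx": 0,"dy": 0,"dz": 0,"roll": 0,"claw": -0.2},
  {"dx": 0,"dy": 0,"dz": 0,"roll": 0,"claw": -0.4},
  {"dx": 0,"dy": 0,"dz": 0,"roll": 0,"claw": -0.7},
  {"dx": 0,"dy": 0,"dz": 0,"roll": 0,"claw": -0.8},
  {"dx": 0,"dy": 0,"dz": 0,"roll": 0,"claw": -0.8},
], grip_force=40)

```text
clock: 23.55
tcp_pos: [0.5331, 0.2779, 0.0144]
orientation: [0.0, 0.754, 0.657, 0.001]
wrist_force: [-0.3, -0.4, 6.8]
finger_gap: 0.0205
grip_force: 39.6
```

Emit:
send_rows([
  {"dx": 0,"dy": 0,"dz": 0.6,"roll": 0,"claw": -0.8},
  {"dx": 0,"dy": 0,"dz": 2,"roll": 0,"claw": -0.8},
  {"dx": 0,"dy": -0.8,"dz": 4,"roll": 0,"claw": -0.8},
  {"dx": -0.8,"dy": -2.2,"dz": 4,"roll": 0,"claw": -0.8},
  {"dx": -2.3,"dy": -3.7,"dz": 4,"roll": 0,"claw": -0.8},
])

```text
clock: 24.18
tcp_pos: [0.4757, 0.1844, 0.1147]
orientation: [0.001, 0.754, 0.657, 0.001]
wrist_force: [-0.1, -0.9, -2.4]
finger_gap: 0.0202
grip_force: 39.6
```

Emit:
send_rows([
  {"dx": -1.2,"dy": -0.6,"dz": 0,"roll": 0,"claw": -0.8},
  {"dx": -1.75,"dy": -1.04,"dz": 0,"roll": 0,"claw": -0.8},
  {"dx": -1.75,"dy": -1.04,"dz": -1.5,"roll": 0,"claw": -0.8},
  {"dx": -1.75,"dy": -1.04,"dz": -2.8,"roll": 0,"claw": -0.8},
  {"dx": -1.75,"dy": -1.04,"dz": -2.8,"roll": 0,"claw": -0.8},
])

```text
clock: 24.8
tcp_pos: [0.4283, 0.1586, 0.0419]
orientation: [-0.001, 0.754, 0.657, -0.002]
wrist_force: [-0.4, 0.5, -1.3]
finger_gap: 0.0206
grip_force: 39.5
```

```bash
python3 n.py | grep -v S
```

```text
M [0.4678 0.2343 0.4692 0.2328 3.2736 2.9366]
M [0.3979 0.2407 0.3998 0.2389 4.8164 3.6143]
M mean [0.4328 0.2375 0.4345 0.2358 4.045  3.2754]
L [0.4625 0.197  0.4639 0.1957 2.9674 2.2642]
L [ 0.4675  0.1273  0.4641  0.1249 -5.8717  4.6551]
L [0.3931 0.1924 0.3948 0.1908 3.8783 2.533 ]
L mean [0.4411 0.1722 0.4409 0.1705 0.3247 3.1508]
[0.43113011 0.15914625 0.04418815] 0.02039510666833487 [-0.14934655  0.52998352 -1.30479509]
```

Emit:
send_rows([
  {"dx": 0,"dy": 0,"dz": -0.2,"roll": 0,"claw": -0.8},
  {"dx": 0,"dy": 0,"dz": -0.4,"roll": 0,"claw": -0.8},
  {"dx": 0,"dy": 0,"dz": -0.6,"roll": 0,"claw": -0.8},
  {"dx": 0,"dy": 0,"dz": -0.8,"roll": 0,"claw": -0.8},
  {"dx": 0,"dy": 0,"dz": -0.8,"roll": 0,"claw": -0.8},
], grip_force=30)

```text
clock: 25.52
tcp_pos: [0.4311, 0.1591, 0.0234]
orientation: [0.0, 0.754, 0.657, 0.0]
wrist_force: [-0.6, 0.0, -0.7]
finger_gap: 0.0204
grip_force: 40.0
```

Emit:
send_rows([
  {"dx": 0,"dy": 0,"dz": -0.02,"roll": 0,"claw": -0.6},
  {"dx": 0,"dy": 0,"dz": -0.02,"roll": 0,"claw": -0.4},
  {"dx": 0,"dy": 0,"dz": -0.02,"roll": 0,"claw": -0.2},
  {"dx": 0,"dy": 0,"dz": 0,"roll": 0,"claw": 0.1},
  {"dx": 0,"dy": 0,"dz": 0,"roll": 0,"claw": 0.1},
])

```text
clock: 26.15
tcp_pos: [0.4312, 0.1591, 0.0235]
orientation: [0.0, 0.754, 0.657, 0.0]
wrist_force: [1.5, -0.2, 0.7]
finger_gap: 0.047
grip_force: 0.0
```

Emit:
send_rows([
  {"dx": 0,"dy": 0,"dz": 0.6,"roll": 0,"claw": 0.2},
  {"dx": 0,"dy": 0,"dz": 1.6,"roll": 0,"claw": 0.2},
  {"dx": 0,"dy": 0,"dz": 3,"roll": 0,"claw": 0.2},
  {"dx": 0,"dy": 0,"dz": 5,"roll": 0,"claw": 0.2},
  {"dx": 0,"dy": -1,"dz": 7,"roll": 0,"claw": 0.2},
])

```text
clock: 26.78
tcp_pos: [0.4309, 0.1346, 0.1999]
orientation: [-0.0, 0.753, 0.658, 0.0]
wrist_force: [0.8, 0.8, -0.1]
finger_gap: 0.0517
grip_force: 0.0
```

Emit:
send_rows([
  {"dx": 0,"dy": -2,"dz": 0,"roll": 0,"claw": 0.2},
  {"dx": 0,"dy": -4,"dz": 0,"roll": 0,"claw": 0.2},
  {"dx": 0,"dy": -6,"dz": 0,"roll": 0,"claw": 0.2},
  {"dx": 0,"dy": -8,"dz": 0,"roll": 0,"claw": 0.2},
  {"dx": 0,"dy": -8,"dz": 0,"roll": 0,"claw": 0.2},
])

```text
clock: 27.4
tcp_pos: [0.4313, -0.0688, 0.1985]
orientation: [0.0, 0.756, 0.654, -0.0]
wrist_force: [-0.2, 0.7, -0.4]
finger_gap: 0.0513
grip_force: 0.0
```

```bash
python3 - <<'E'
from workcell import *; from h import *
t=read_camera("top")["image"]; s=read_camera("scene")["image"]
a=cv2.resize(t[215:290,130:360],None,fx=3.4,fy=3.4,interpolation=cv2.INTER_CUBIC); b=cv2.resize(s[175:290,205:335],None,fx=2.9,fy=2.9,interpolation=cv2.INTER_CUBIC)
a=a[:,:780]; b=cv2.copyMakeBorder(b,0,0,0,a.shape[1]-b.shape[1],0); cv2.imwrite("pics/f.png",np.vstack([a,b])[:600]); 
print(get_state()["tcp_pos"],get_state()["wrist_force"])
E
```

```text
[ 0.43085794 -0.06602166  0.19837276] [-0.54418629 -0.14109987 -0.14924366]
```

View pics/f.png

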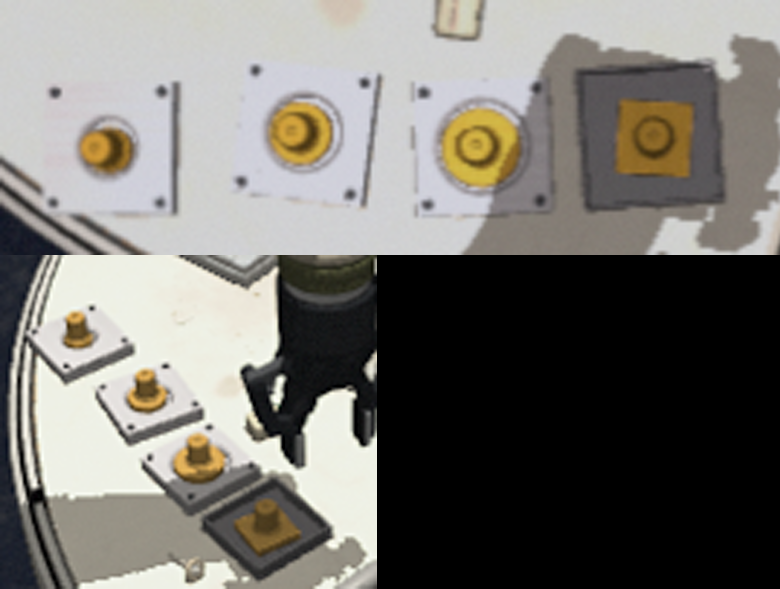

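The final view shows each round blank centred in its pocket within about 1 mm: small at (106,150), medium at (300,132) and large at (480,147). The square blank lies flat in the tray at (654,138). Handing in.

```bash
python3 -c "
from workcell import *
print(hand_in())"
```

```text
the job is handed in; nothing more can be done
None
```

The job is handed in: the square blank lies flat, boss up, in the reject tray, and the small, medium and large blanks sit boss up in their matching nests, at about 27 s on the clock. The hand-in returned no verdict, so this rests on the last camera view and the force readings.

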